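Set the leg of the leaded-glass bench screen and hold the screen upright

ROBOT

A 6-joint arm with a two-finger parallel gripper is mounted at the origin on the work surface; the furniture and walls round the work are solid. World frame = base frame: x ahead of the robot, y to its left, z up, the work surface at z = 0. Lengths are in mm, angles in rad, forces in N, time in s.
With the tool pointing down it reaches from about 350 to 975 mm from the base axis. Payload 7.1 kg.
Tool frame: the origin (TCP) lies midway between the tips of the shut fingers; the grasp point (between the pads) lies 19 mm behind it (ctrl.hold_point_z is the distance from the TCP to the grasp point, in mm); z points along the fingers, y is the direction in which the jaws open and shut (so a half turn about z gives the same grasp; the last joint's range is limited). The gripper opens to 88 mm and grips with 3 to 60 N. Pads are 20 mm wide; open, the fingers measure 115 mm over their backs; the gripper's body (75 mm by 178 mm) begins 61 mm behind the grasp point.
Start: joints at [1.168, 0.423, 1.63, -0, 1.089, -0.019], TCP at [233.997, 579.526, 222.675] pointing down, gripper open.
Joint ranges: [-3, 3], [-0.9, 2.11], [0.09, 2.58], [-1.31, 4.45], [0.11, 2.69], [-2.54, 2.54]. Speed limits (rad/s): [2.39, 2.39, 3.01, 3.14, 3.14, 3.14].

INTERFACE

Orientations are given as a rotation vector (axis times angle).
In Python, from workcell import ctrl, eyes gives the robot as it stands.
- The arm moves only by the tool move_arm, never from a script. Its argument "deltas" is a list of rows, each a list of 6 numbers: the shift along the tool's x, y, z in mm, then the turn, a rotation vector about the tool's x, y, z in rad. A call has 1 to 5 rows; each row shifts and turns the pose as measured when the row begins, along the tool's axes as they then stand; what a row does not reach is not made up. A row lasts 1/12 s, in which the tool goes at most 41.7 mm and 7.16 degrees, less where a joint would pass 70% of its speed; a pose out of reach is approached as far as the arm can. A call is refused whole if a number of a shift passes 41.7 or a number of a turn 0.125, either way. A call with a gripper value outside its range is refused whole. "hand" is the closure, from -1 (fully open) to 1 (shut), set as the call begins (left out, the last holds). The fingers move at their own pace and stop on an object; the grip force is fixed at half the most. Time passes only in rows, so rows that do not move let the fingers close. It gives the time, the measured TCP pose, the force and the opening at its end, in the units of the state.
- ctrl.get_obs(): the state, without advancing time (a new reading comes with each control period).
- eyes.get_image(name): name is "scene" or "top" or "wrist"; returns a dict with "frame" (400x640x3 uint8, red, green, blue), "range_z" (400x640 float32, mm along the optical axis (not along the pixel's ray), 0 where there is no reading), "fx", "fy", "cx", "cy" (pixels), "D" ([k1, k2, p1, p2, k3] as OpenCV has them; the pictures are not rectified), "cam_to_world" (4x4, takes a point from camera to world coordinates). Camera axes: x right, y down, z forward; pixel columns grow to the right and rows downward; lengths in mm; the calibration is good to about 2 mm. A picture is of the moment at which its call begins.
- ctrl.close_job(): hands the job in, once; it reports no verdict.
The state is a dict: "t": time; "qpos": joint angles; "qvel": joint speeds; "joint_torque": joint torques, N m; "ee_pos": TCP position; "orientation": TCP orientation; "ft_force": force on the tool from outside, world axes, zero at the start; "moment": the same for the moment, N m; "width": finger opening in mm.
Only numpy, scipy, OpenCV 4.12 (cv2) and the standard library are available. Lean on these libraries where they do the work, as an engineer would, in place of code of your own. Each camera call takes 0.05 s, during which the arm holds its last target.

TASK

The small leaded-glass bench screen is leaning on its rest with its side leg folded up. First flip the leg up over its centre, all the way down to its stop, while the screen is still leaning; then swing the screen upright by the bar handle on its top and keep holding that handle, because the screen tips over again if let go: finish while holding it upright, with the leg still down. Leave the vial, the lead pot and the timer alone.

Things in the scene. Friction and masses are not known exactly. Their poses are not given: they have to be found in the camera images.
- screen_base: Dark steel base plate, 150 x 160 x 8 mm, bolted down. Origin on the worktop under the screen's hinge line, which is 20 mm above it and parallel to its x axis; z up. x points away from the end that carries the leg (that end faces the robot). The screen (aluminium frame 110 mm wide along x, 14 thick, 155 high from the hinge line) leans towards -y.
- screen_frame (a joint): Lean of the screen, rad: 0 = upright (end stop; the lowered leg's foot just meets the worktop), 0.45 = on its rest, leaning to the base's -y, as at the start. About 1.1 kg (varies 20 %); a lead apron, 30 mm thick, low on its -y side makes it always tip back to 0.45: holding takes about 1 to 2 N at the handle when upright, some 3 N when leaning.
- screen_handle: Round steel handle sleeve on top of the screen, 14 mm thick, 68 mm long, parallel to the base's x axis, turning freely on a bar between two 10 mm posts. Origin at the middle of the bar, 195 mm from the hinge line in the plane of the frame; the bar's centre is 40 mm above the frame's top edge. Moves with the screen.
- leg (a joint): Turn of the leg (120 g) about its hub relative to the screen, rad: 0 = folded (start), lying up and 0.3 rad past the frame's line to the base's -y; 2.83 = fully down at its stop, pointing down and out to +y. It turns over the top towards +y. Its weight holds it at either end: with the screen leaning, it must be pushed over the vertical (0.75), then falls to the stop by itself, damped.
- leg_hub (a point): Pivot of the leg, a round hub on the near end of the frame, 70 mm along the base's -x from the origin and 90 mm from the hinge line along the frame. The pivot axis is parallel to the base's x.
- leg_peg (a point): Middle of the leg's finger peg: a steel pin 10 mm thick, 100 mm from the hub, that sticks out 36 mm from the leg's flat bar (14 mm wide, 6 thick) towards the base's -x, with a 14 mm button at its end. This point is 20 mm out from the bar. z points along the leg from hub to foot, x is the base's x.
- leg_foot (a point): Rubber foot at the end of the leg, 14 mm thick, 126 mm from the hub.
- vial: Glass injection vial, 28 mm in diameter and 57 mm high, standing; origin at the centre of its underside. Leave alone.
- pig: Small grey lead vial pot with knobbed lid, 50 mm in diameter, 92 mm high; origin at the centre of its underside. Leave alone. Beyond it, from about x = 0.52 on and left of y = 0.03, stands a tall fixed grey shield: keep the arm clear of it.
- timer: White digital timer on its stand, 35 x 62 x 58 mm; origin at the centre of its underside. Leave alone.

How it is judged (in metres and radians):
On the way, in this order (a step that is already met when the one before it is completed fails the run):
1. the leg is flipped fully down (within 0.13 rad of its stop) while the screen still leans (value of joint leg above 2.7 rad and value of joint screen_frame above 0.2 rad), for 0.2 s.
2. the screen is upright within 0.07 rad, held by the fingers at the handle, with the leg down (value of joint screen_frame below 0.07 rad and value of joint leg above 2.7 rad and contact force between the fingers and screen_handle above 0.5 N), for 0.3 s.
At the end, for the whole second after the job is handed in: The program ends holding: the fingers press on the screen's handle with more than 0.5 N, the screen leans less than 0.07 rad (4 degrees) and is still, and the leg is within 0.13 rad of its lower stop (all of step 2 and linear speed of screen_handle below 0.02 m/s); the arm keeps its last pose, push and grip.
It fails at once if the vial, lead pot or timer is shifted more than 20 mm or tipped (distance of any of pig, timer, vial from where it was at the start of the episode above 0.02 m or angle between any of pig, timer, vial's own z axis and vertical above 0.35 rad).
It also fails if it takes over 48 s, if anything falls off the work surface, if the arm or the gripper's body presses on something with over 40 N, if the wrist force passes 120 N, or if a joint passes its speed limit or range.

## Working session

There is one attempt and no reset: what is moved stays moved. The work goes in short steps, Python scripts to look and compute and a tool call to move; the robot and the scene stay as the last step left them, time stands still between calls to the robot, and variables do not carry over. Pictures are saved under pics/ and viewed, and the job is handed in when it is done.

Besides the shell and the picture viewer there is one more tool, called after ">>>" as name(argument=value, ...), one argument or row to a line, values as JSON. move_arm: Moves the arm, as the interface text tells. Its arguments: {"type":"object","properties":{"deltas":{"type":"array"},"hand":{"type":"number"}},"required":["deltas"]}

```bash
ls; mkdir -p pics; cat > h.py <<'E'
import numpy as np, cv2, pickle
from workcell import ctrl, eyes
def snap(n,f):
    im=eyes.get_image(n); pickle.dump(im,open(f'{f}.pkl','wb')); cv2.imwrite(f'pics/{f}.png',im['frame'][:,:,::-1]); return im
def pt(im,u,v,r=0):
    K=np.array([[im['fx'],0,im['cx']],[0,im['fy'],im['cy']],[0,0,1.]])
    n=cv2.undistortPoints(np.array([[[u,v]]],float),K,np.array(im['D'],float))[0,0]
    d=im['range_z'][int(v)-r:int(v)+r+1,int(u)-r:int(u)+r+1]; d=np.median(d[d>0]) if (d>0).any() else 0
    p=np.array([n[0]*d,n[1]*d,d,1]); return (np.array(im['cam_to_world'])@p)[:3]
def proj(im,P):
    K=np.array([[im['fx'],0,im['cx']],[0,im['fy'],im['cy']],[0,0,1.]])
    T=np.linalg.inv(np.array(im['cam_to_world'])); 
    return cv2.projectPoints(np.array(P,float).reshape(-1,1,3),cv2.Rodrigues(T[:3,:3])[0],T[:3,3],K,np.array(im['D'],float))[0][:,0]
E
python3 - <<'E'
from h import *
for n in ['scene','top','wrist']: 
    im=snap(n,n+'0'); print(n,np.round(im['cam_to_world'],2).tolist(),im['fx'])
print(ctrl.get_obs())
E
```

```text
pics
scene [[0.1, 0.85, -0.52, 924.1], [0.99, -0.09, 0.06, -121.32], [0.0, -0.52, -0.85, 980.26], [0.0, 0.0, 0.0, 1.0]] 365.18116178452567
top [[0.03, -1.0, 0.06, 372.66], [-1.0, -0.03, 0.01, -78.93], [-0.01, -0.06, -1.0, 1344.49], [0.0, 0.0, 0.0, 1.0]] 485.95609221901776
wrist [[0.37, 0.89, 0.25, 165.5], [0.93, -0.36, -0.1, 608.23], [-0.0, 0.27, -0.96, 383.36], [0.0, 0.0, 0.0, 1.0]] 350.30005821044983
{'t': 0.15, 'qpos': array([ 1.16800580e+00,  4.23718095e-01,  1.63044972e+00, -8.98364560e-07,
        1.08859455e+00, -1.90260159e-02]), 'qvel': array([ 0.00172978, -0.00239674, -0.00384268, -0.00122171,  0.00021488,
       -0.00048366]), 'joint_torque': array([-3.42813892e-04, -5.44990969e+01, -2.73918450e+01,  6.44580438e-02,
        2.05166079e-02, -8.07967785e-05]), 'ee_pos': array([233.84255747, 579.17232488, 222.07273769]), 'orientation': array([-5.99076235e-01, -3.08369505e+00,  1.79677404e-03]), 'ft_force': array([-0.69326227,  1.20488843,  0.42882105]), 'moment': array([0.03129545, 0.00265134, 0.02691094]), 'width': 88.1270027141581}
```

View pics/scene0.png

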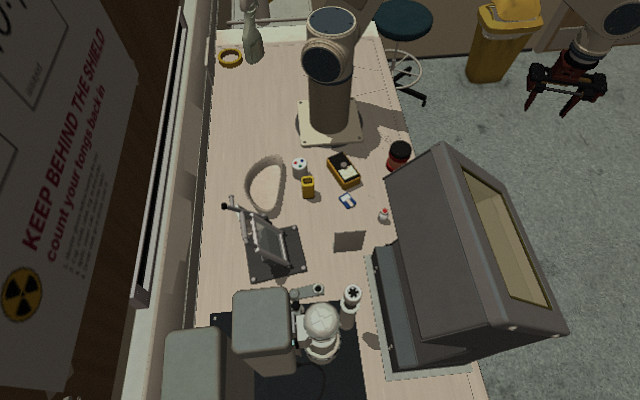

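View pics/top0.png

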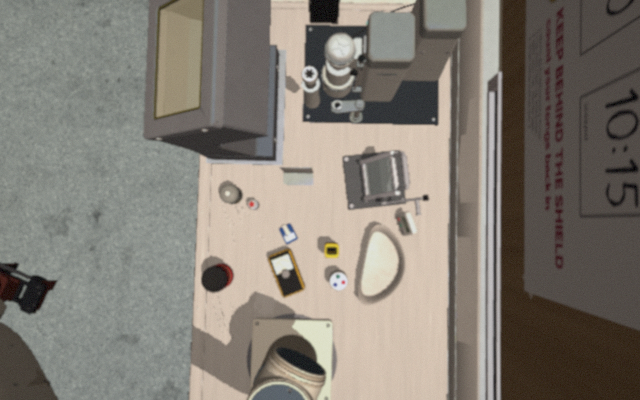

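```bash
python3 - <<'E'
from h import *
a=cv2.imread('pics/scene0.png')[180:300,200:330]; b=cv2.imread('pics/top0.png')[130:260,330:450]
cv2.imwrite('pics/sc1.png',cv2.resize(a,None,fx=5,fy=5,interpolation=2)); cv2.imwrite('pics/tp1.png',cv2.resize(b,None,fx=4.5,fy=4.5,interpolation=2))
E
```

```text
(no output)
```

View pics/sc1.png

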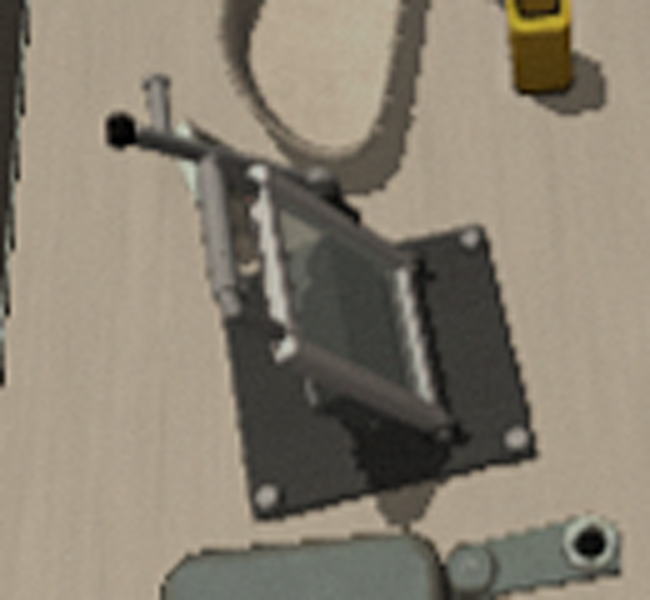

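View pics/tp1.png

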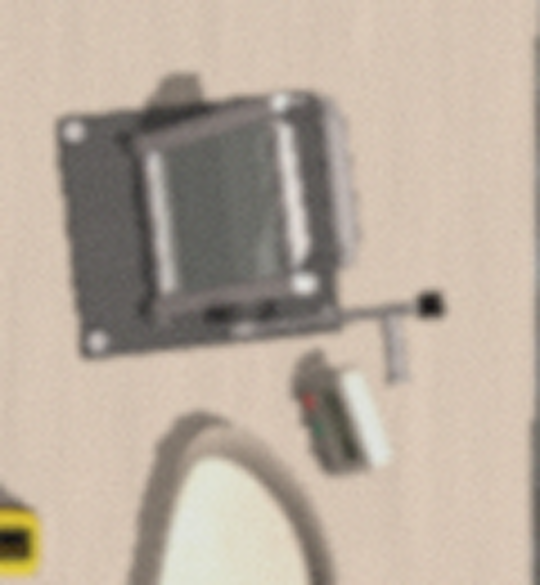

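View pics/wrist0.png

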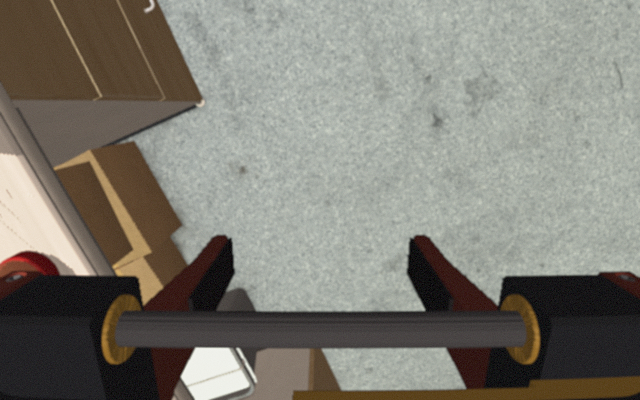

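```bash
python3 - <<'E'
from h import *
t=pickle.load(open('top0.pkl','rb')); s=pickle.load(open('scene0.pkl','rb'))
f=lambda x,y:(330+x/4.5,130+y/4.5); g=lambda x,y:(200+x/5,180+y/5)
for n,x,y in [('TL',60,123),('BL',84,352),('bTL',75,131),('bBL',97,342),('BR',338,326),('foot',431,304),('pegend',399,375),('pegroot',391,322),('hub',240,328),('hA',335,110),('hB',348,255),('h',342,180),('postT',285,100),('postB',305,284),('timtop',365,418),('timtopA',350,378),('timtopB',380,460)]:
    print(n,np.round(pt(t,*f(x,y),r=1),1))
print('scene')
for n,x,y in [('c1',478,230),('c2',533,455),('c3',260,518),('b1',471,238),('b2',516,437),('b3',266,496),('foot',120,131),('pegend',156,82),('hA',212,165),('hm',220,225),('hB',230,300),('hub',320,182)]:
    print(n,np.round(pt(s,*g(x,y),r=1),1))
E
```

```text
TL [ 553.1 -127.6    9. ]
BL [ 413.1 -145.8    5.7]
bTL [ 548.  -136.8   12.3]
bBL [ 419.2 -153.2   11.9]
BR [ 433.2 -300.6    3.7]
foot [ 437.2 -316.6  198.4]
pegend [ 400.1 -304.1  179.6]
pegroot [ 428.2 -300.1  176.5]
hub [ 425.9 -228.3  107.4]
hA [ 537.9 -264.9  198.5]
hB [ 461.9 -273.3  196.3]
h [ 500.8 -268.8  200.6]
postT [ 548.4 -244.1  159.2]
postB [ 448.5 -256.8  158.3]
timtop [ 377.3 -308.9   54.2]
timtopA [ 400.4 -299.1   57.7]
timtopB [ 353.  -317.7   55.5]
scene
c1 [ 415.8 -145.2   10.2]
c2 [ 556.3 -124.1    2.1]
c3 [ 577.5 -276.     4. ]
b1 [ 420.8 -149.7   10.2]
b2 [ 548.5 -132.6   11.8]
b3 [ 568.2 -271.4   11.9]
foot [ 440.9 -313.3  198.2]
pegend [ 401.  -300.7  178.6]
hA [ 467.4 -267.2  202.1]
hm [ 501.  -263.1  202.1]
hB [ 538.8 -259.   197.3]
hub [ 431.3 -225.9  112.2]
```

```bash
cat >> h.py <<'E'
from scipy.spatial.transform import Rotation as Ro
YAW=0.13; O=np.array([490.,-182,0])
ex=np.array([np.cos(YAW),np.sin(YAW),0]); ey=np.array([-np.sin(YAW),np.cos(YAW),0]); ez=np.array([0,0,1.])
RT=np.array([ex,-ey,-ez]).T
def B(x,y,z): return O+x*ex+y*ey+z*ez
def inB(p): d=np.array(p)-O; return np.round([d@ex,d@ey,d[2]],1)
def plan(P,R=RT,n=5,v=40,w=.12):
    o=ctrl.get_obs(); p=o['ee_pos']; r=Ro.from_rotvec(o['orientation'])
    print('t',round(o['t'],2),'pos',np.round(p,1),'base',inB(p),'F',np.round(o['ft_force'],1),'w',round(o['width'],1),'q',np.round(o['qpos'],2))
    for i in range(n):
        d=r.inv().apply(P-p); k=min(1,v/max(1e-9,np.linalg.norm(d))); d=d*k
        e=(r.inv()*Ro.from_matrix(R)).as_rotvec(); e=e*min(1,w/max(1e-9,np.linalg.norm(e)))
        print(np.round(d,0).tolist()+np.round(e,2).tolist())
        p=p+r.apply(d); r=r*Ro.from_rotvec(e)
E
python3 - <<'E'
from h import *
t=pickle.load(open('top0.pkl','rb'))
for u in range(435,480,5): print(u,np.round(pt(t,u,200,1),0), np.round(pt(t,u,130,1),0))
print(B(-92,-140,0))
plan(np.array([400,100,270.]))
E
```

```text
435 [ 442. -383.   -1.] [ 637. -381.   -2.]
440 [ 443. -397.   -1.] [ 637. -394.    0.]
445 [ 443. -411.   -1.] [ 637. -408.    0.]
450 [ 436. -389.  137.] [ 612. -388.  133.]
455 [ 434. -388.  186.] [ 603. -389.  175.]
460 [ 433. -393.  210.] [ 598. -392.  206.]
465 [ 432. -401.  223.] [ 595. -399.  222.]
470 [ 432. -408.  238.] [ 592. -407.  235.]
475 [ 432. -416.  248.] [ 590. -414.  249.]
[ 416.92508574 -332.74500624    0.        ]
t 0.15 pos [233.8 579.2 222.1] base [-155.3  788.   222.1] F [-0.7  1.2  0.4] w 88.1 q [ 1.17  0.42  1.63 -0.    1.09 -0.02]
[-26.0, -30.0, -4.0, -0.0, 0.0, 0.12]
[-30.0, -27.0, -4.0, -0.0, 0.0, 0.12]
[-33.0, -23.0, -4.0, -0.0, 0.0, 0.12]
[-35.0, -19.0, -4.0, -0.0, 0.0, 0.12]
[-37.0, -15.0, -4.0, -0.0, 0.0, 0.12]
```

```bash
cat >> h.py <<'E'
RP=np.array([ey,ex,-ez]).T
E
python3 -c "
from h import *
plan(np.array([400,100,270.]),RP,w=.08)"
```

```text
t 0.15 pos [233.8 579.2 222.1] base [-155.3  788.   222.1] F [-0.7  1.2  0.4] w 88.1 q [ 1.17  0.42  1.63 -0.    1.09 -0.02]
[-26.0, -30.0, -4.0, -0.0, 0.0, 0.08]
[-28.0, -28.0, -4.0, -0.0, 0.0, 0.08]
[-31.0, -25.0, -4.0, -0.0, 0.0, 0.08]
[-33.0, -23.0, -4.0, -0.0, 0.0, 0.08]
[-34.0, -20.0, -4.0, -0.0, 0.0, 0.08]
```

>>> move_arm(
  deltas=[
    [-26, -30, -4, 0, 0, 0.08],
    [-28, -28, -4, 0, 0, 0.08],
    [-31, -25, -4, 0, 0, 0.08],
    [-33, -23, -4, 0, 0, 0.08],
    [-34, -20, -4, 0, 0, 0.08],
  ],
  hand=1,
)

```text
t: 0.57
ee_pos: [297.5, 390.4, 239.4]
orientation: [-1.209, -2.898, 0.003]
ft_force: [0.6, -0.3, 0.3]
width: 57.9
```

```bash
python3 -c "
from h import *
plan(np.array([400,100,270.]),RP,w=.08)"
```

```text
t 0.57 pos [297.5 390.4 239.4] base [-116.7  592.5  239.4] F [ 0.6 -0.3  0.3] w 57.9 q [0.89 0.2  1.9  0.   1.04 0.11]
[-36.0, -17.0, -4.0, -0.0, 0.0, 0.08]
[-37.0, -14.0, -4.0, -0.0, 0.0, 0.08]
[-38.0, -11.0, -4.0, -0.0, 0.0, 0.08]
[-39.0, -8.0, -4.0, -0.0, 0.0, 0.08]
[-40.0, -5.0, -4.0, -0.0, 0.0, 0.08]
```

Tracking is good.

>>> move_arm(
  deltas=[
    [-36, -17, -4, 0, 0, 0.08],
    [-37, -14, -4, 0, 0, 0.08],
    [-38, -11, -4, 0, 0, 0.08],
    [-39, -8, -4, 0, 0, 0.08],
    [-40, -5, -4, 0, 0, 0.08],
  ],
)

```text
t: 0.98
ee_pos: [361.8, 193.5, 259.9]
orientation: [-1.784, -2.585, 0.005]
ft_force: [0.5, 0.1, -0.4]
width: 24.6
```

```bash
python3 -c "
from h import *
plan(B(-96,-130,270.),RP,w=.08)"
```

```text
t 0.98 pos [361.8 193.5 259.9] base [-78.4 388.9 259.9] F [ 0.5  0.1 -0.4] w 24.6 q [ 0.46  0.05  2.04 -0.    1.06  0.1 ]
[-39.0, -11.0, -1.0, -0.0, 0.0, 0.08]
[-39.0, -7.0, -1.0, -0.0, 0.0, 0.08]
[-40.0, -4.0, -1.0, -0.0, 0.0, 0.07]
[-40.0, -1.0, -1.0, -0.0, 0.0, -0.0]
[-40.0, -1.0, -1.0, -0.0, -0.0, -0.0]
```

>>> move_arm(
  deltas=[
    [-39, -11, -1, 0, 0, 0.08],
    [-39, -7, -1, 0, 0, 0.08],
    [-40, -4, -1, 0, 0, 0.07],
    [-40, -1, -1, 0, 0, 0],
    [-40, -1, -1, 0, 0, 0],
  ],
)

```text
t: 1.4
ee_pos: [381.0, -13.4, 266.9]
orientation: [2.085, 2.346, 0.001]
ft_force: [1.5, 0.9, -0.6]
width: 0.3
```

```bash
python3 -c "
from h import *
plan(B(-96,-130,270.),RP,w=.08)"
```

```text
t 1.4 pos [381.  -13.4 266.9] base [-86.2 181.3 266.9] F [ 1.5  0.9 -0.6] w 0.3 q [-0.07 -0.02  2.08 -0.    1.07 -0.18]
[-40.0, -1.0, -0.0, 0.0, 0.0, -0.01]
[-40.0, -1.0, -0.0, -0.0, -0.0, -0.0]
[-40.0, -1.0, -0.0, 0.0, 0.0, 0.0]
[-40.0, -1.0, -0.0, -0.0, -0.0, -0.0]
[-40.0, -1.0, -0.0, 0.0, 0.0, 0.0]
```

>>> move_arm(
  deltas=[
    [-40, -1, 0, 0, 0, -0.01],
    [-40, -1, 0, 0, 0, 0],
    [-40, -1, 0, 0, 0, 0],
    [-40, -1, 0, 0, 0, 0],
    [-40, -1, 0, 0, 0, 0],
  ],
)

```text
t: 1.82
ee_pos: [398.5, -221.3, 268.3]
orientation: [2.073, 2.353, 0.004]
ft_force: [1.6, 0.9, 0.2]
width: 0.1
```

```bash
python3 -c "
from h import *
plan(B(-96,-132,270.),RP,w=.08)"
```

```text
t 1.82 pos [ 398.5 -221.3  268.3] base [-95.8 -27.1 268.3] F [1.6 0.9 0.2] w 0.1 q [-0.53  0.11  1.95  0.    1.08 -0.66]
[-40.0, 0.0, -1.0, 0.01, 0.0, -0.0]
[-40.0, -0.0, -1.0, -0.0, 0.0, 0.0]
[-25.0, -0.0, -0.0, -0.0, 0.0, 0.0]
[0.0, 0.0, 0.0, 0.0, 0.0, 0.0]
[0.0, 0.0, 0.0, 0.0, 0.0, 0.0]
```

>>> move_arm(
  deltas=[
    [-40, 0, 0, 0, 0, 0],
    [-40, 0, 0, 0, 0, 0],
    [-25, 0, 0, 0, 0, 0],
    [0, 0, 0, 0, 0, 0],
  ],
)

```text
t: 2.15
ee_pos: [410.6, -337.0, 268.2]
orientation: [2.079, 2.345, 0.002]
ft_force: [-0.3, 0.9, -0.3]
width: 0.5
```

```bash
python3 -c "
from h import *
plan(B(-96,-130,158.),RP,w=.08,v=25)
snap('wrist','w1');im=snap('scene','s1');snap('top','t1')
cv2.imwrite('pics/s1c.png',cv2.resize(cv2.imread('pics/s1.png')[130:290,180:340],None,fx=3.7,fy=3.7,interpolation=2))
cv2.imwrite('pics/t1c.png',cv2.resize(cv2.imread('pics/t1.png')[130:260,330:480],None,fx=4.5,fy=4.5,interpolation=2))
"
```

```text
t 2.15 pos [ 410.6 -337.   268.2] base [ -98.8 -143.4  268.2] F [-0.3  0.9 -0.3] w 0.5 q [-0.71  0.23  1.8   0.    1.11 -0.83]
[3.0, 0.0, 25.0, 0.01, 0.01, -0.01]
[3.0, 1.0, 25.0, 0.0, -0.0, 0.0]
[3.0, 1.0, 25.0, -0.0, 0.0, -0.0]
[3.0, 1.0, 25.0, 0.0, 0.0, 0.0]
[1.0, 0.0, 11.0, 0.0, 0.0, -0.0]
```

View pics/w1.png

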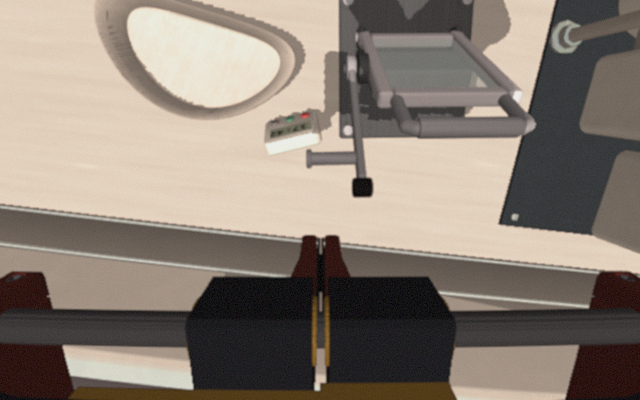

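View pics/s1c.png

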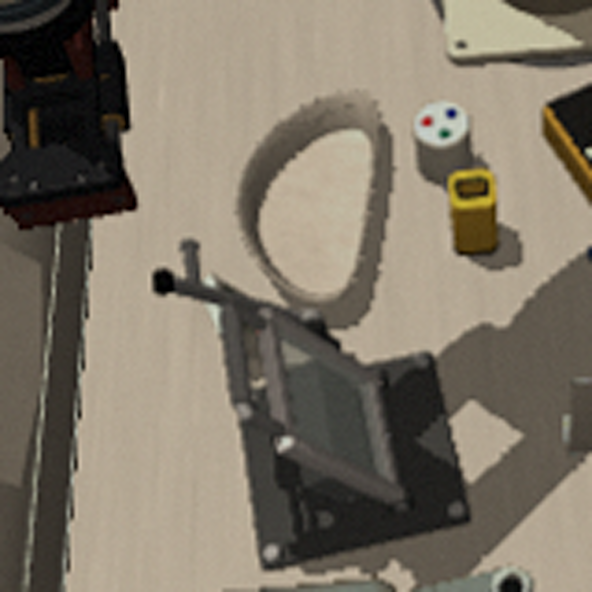

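View pics/t1c.png

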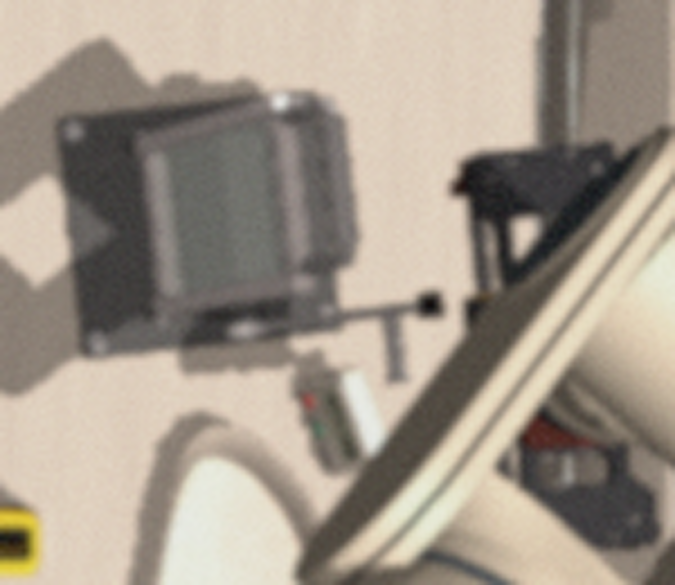

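>>> move_arm(
  deltas=[
    [1, 1, 30, 0, 0, 0],
    [1, 1, 30, 0, 0, 0],
    [1, 1, 30, 0, 0, 0],
    [1, 1, 17, 0, 0, 0],
    [0, 0, 0, 0, 0, 0],
  ],
)

```text
t: 2.72
ee_pos: [415.0, -320.9, 160.3]
orientation: [2.068, 2.353, 0.006]
ft_force: [-0.6, -0.3, -0.5]
width: 0.5
```

```bash
python3 -c "
from h import *
snap('wrist','w2')
plan(B(-95,-105,165.),RP,w=.08,v=12)
im=snap('scene','s1')
cv2.imwrite('pics/s2c.png',cv2.resize(cv2.imread('pics/s1.png')[130:290,180:340],None,fx=3.7,fy=3.7,interpolation=2))
"
```

```text
t 2.77 pos [ 415.3 -321.2  161.5] base [ -92.1 -128.3  161.5] F [ 0.1  0.2 -0.2] w 0.6 q [-0.68  0.36  1.9   0.    0.87 -0.81]
[12.0, -1.0, -2.0, 0.01, 0.01, -0.0]
[12.0, -1.0, -2.0, 0.0, -0.0, -0.0]
[0.0, 0.0, 0.0, 0.0, 0.0, 0.0]
[0.0, 0.0, 0.0, -0.0, -0.0, -0.0]
[0.0, 0.0, 0.0, 0.0, 0.0, 0.0]
```

View pics/w2.png

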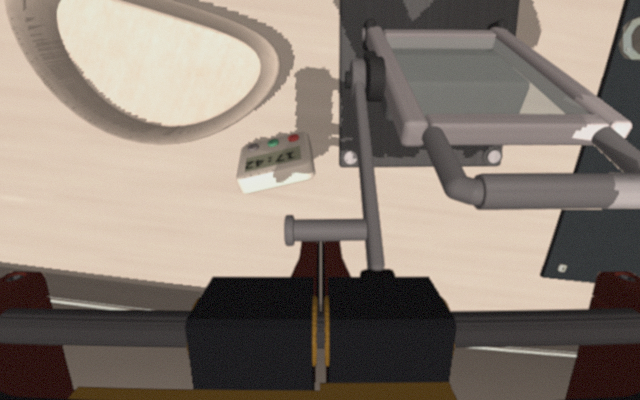

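View pics/s2c.png

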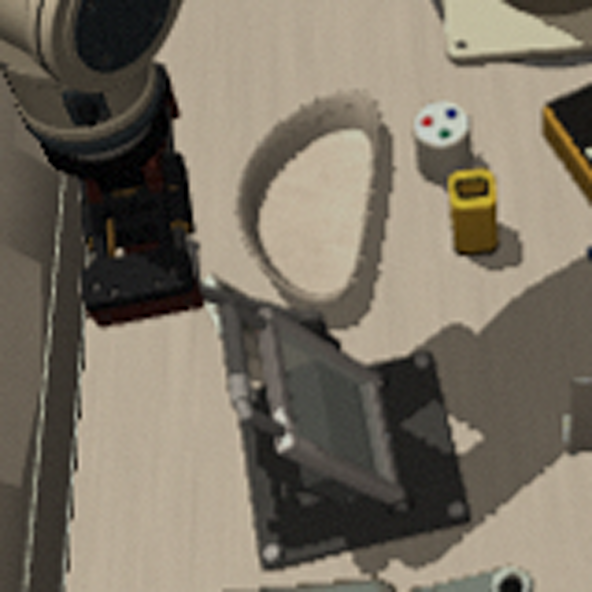

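>>> move_arm(
  deltas=[
    [12, -1, -3, 0, 0, 0],
    [12, 0, -5, 0, 0, 0],
    [12, 0, -5, 0, 0, 0],
    [12, 0, -5, 0, 0, 0],
    [12, 0, -4, 0, 0, 0],
  ],
)

```text
t: 3.23
ee_pos: [410.2, -261.4, 192.7]
orientation: [2.056, 2.34, 0.006]
ft_force: [0.7, 0.2, -0.2]
width: 0.7
```

```bash
python3 -c "
from h import *
plan(B(-95,-40,190.),RP,w=.08,v=12)
"
```

```text
t 3.23 pos [ 410.2 -261.4  192.7] base [-89.5 -68.4 192.7] F [ 0.7  0.2 -0.2] w 0.7 q [-0.59  0.25  1.97  0.    0.89 -0.72]
[12.0, -2.0, 1.0, 0.02, 0.02, -0.0]
[12.0, -2.0, 1.0, 0.0, 0.0, 0.0]
[5.0, -1.0, 0.0, 0.0, -0.0, -0.0]
[0.0, 0.0, 0.0, -0.0, 0.0, 0.0]
[0.0, 0.0, 0.0, -0.0, -0.0, -0.0]
```

```bash
python3 -c "
from h import *
snap('wrist','w3')
"
```

```text
(no output)
```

View pics/w3.png

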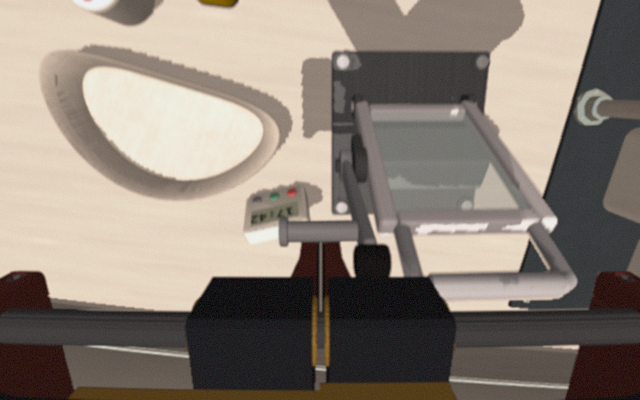

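>>> move_arm(
  deltas=[
    [10, -1, 6, 0, 0, 0],
    [12, -1, 1, 0, 0, 0],
    [12, 0, 1, 0, 0, 0],
    [12, 0, 1, 0, 0, 0],
    [6, 0, 0, 0, 0, 0],
  ],
)

```text
t: 3.7
ee_pos: [399.9, -202.6, 183.0]
orientation: [2.055, 2.341, 0.007]
ft_force: [-0.5, 0.8, 0.3]
width: 0.6
```

```bash
python3 -c "
from h import *
snap('wrist','w4')
plan(B(-95,-40,190.),RP,w=.08,v=12)
"
```

```text
t 3.75 pos [ 399.6 -202.1  182.9] base [-92.2  -8.2 182.9] F [0.  1.2 0.4] w 0.8 q [-0.49  0.21  2.06 -0.    0.85 -0.62]
[-12.0, -1.0, -2.0, 0.02, 0.02, 0.0]
[-12.0, -1.0, -3.0, -0.0, -0.0, 0.0]
[-8.0, -1.0, -2.0, -0.0, 0.0, -0.0]
[0.0, 0.0, 0.0, 0.0, -0.0, 0.0]
[0.0, 0.0, 0.0, 0.0, 0.0, -0.0]
```

View pics/w4.png

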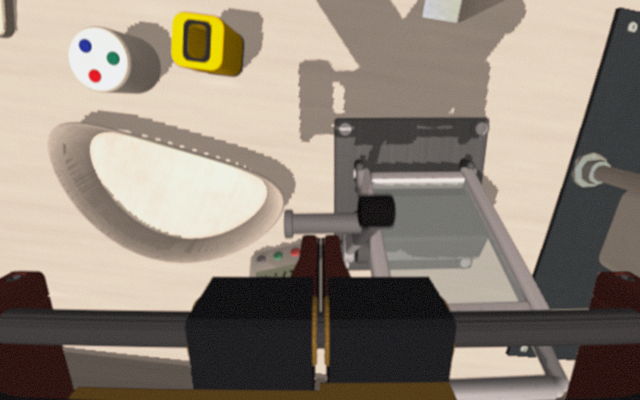

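>>> move_arm(
  deltas=[
    [0, 0, -35, 0, 0, 0],
    [0, 0, -35, 0, 0, 0],
    [0, 0, -30, 0, 0, 0.1],
    [0, 0, 0, 0, 0, 0.12],
    [0, 0, 0, 0, 0, 0.12],
  ],
  hand=-1,
)

```text
t: 4.17
ee_pos: [396.2, -198.2, 284.9]
orientation: [2.435, 1.957, 0.009]
ft_force: [-1.0, 0.1, -0.6]
width: 30.2
```

```bash
python3 -c "
from h import *
plan(B(0,-85,275.),RT,w=.12,v=20)
"
```

```text
t 4.17 pos [ 396.2 -198.2  284.9] base [-95.1  -3.9 284.9] F [-1.   0.1 -0.6] w 30.2 q [-0.49  0.06  1.96 -0.    1.1  -0.27]
[-7.0, 19.0, 2.0, 0.0, -0.0, 0.12]
[-5.0, 19.0, 2.0, 0.0, -0.0, 0.12]
[-2.0, 20.0, 2.0, 0.0, -0.0, 0.12]
[0.0, 20.0, 2.0, 0.0, -0.0, 0.12]
[2.0, 20.0, 2.0, 0.0, -0.0, 0.12]
```

>>> move_arm(
  deltas=[
    [-7, 19, 2, 0, 0, 0.12],
    [-5, 19, 2, 0, 0, 0.12],
    [-2, 20, 2, 0, 0, 0.12],
    [0, 20, 2, 0, 0, 0.12],
    [2, 20, 2, 0, 0, 0.12],
  ],
)

```text
t: 4.58
ee_pos: [481.1, -254.2, 278.5]
orientation: [2.919, 1.113, 0.02]
ft_force: [-0.6, 0.4, -0.0]
width: 63.6
```

```bash
python3 -c "
from h import *
plan(B(0,-85,265.),RT,w=.12,v=20)
"
```

```text
t 4.58 pos [ 481.1 -254.2  278.5] base [-18.1 -70.4 278.5] F [-0.6  0.4 -0. ] w 63.6 q [-0.51  0.23  1.77 -0.    1.12  0.34]
[5.0, 16.0, 10.0, 0.0, -0.0, 0.12]
[2.0, 5.0, 4.0, 0.0, -0.0, 0.12]
[0.0, 0.0, 0.0, 0.0, -0.0, 0.12]
[0.0, 0.0, 0.0, 0.0, -0.0, 0.12]
[0.0, 0.0, 0.0, 0.0, -0.0, 0.12]
```

>>> move_arm(
  deltas=[
    [5, 16, 6, 0, 0, 0.12],
    [2, 5, 4, 0, 0, 0.12],
    [0, 0, 0, 0, 0, 0.12],
    [0, 0, 0, 0, 0, 0.12],
    [0, 0, 0, 0, 0, 0.1],
  ],
)

```text
t: 5.0
ee_pos: [505.0, -268.9, 265.7]
orientation: [3.124, 0.191, 0.024]
ft_force: [0.5, 0.1, 0.2]
width: 87.7
```

```bash
python3 -c "
from h import *
plan(B(0,-85,177.),RT,w=.12,v=25)
snap('wrist','w5');im=snap('scene','s5')
cv2.imwrite('pics/s5c.png',cv2.resize(cv2.imread('pics/s5.png')[130:290,180:340],None,fx=3.7,fy=3.7,interpolation=2))
"
```

```text
t 5.0 pos [ 505.  -268.9  265.7] base [  3.6 -88.1 265.7] F [0.5 0.1 0.2] w 87.7 q [-0.51  0.29  1.72 -0.    1.11  0.94]
[-1.0, -1.0, 25.0, 0.01, -0.01, -0.01]
[-1.0, -1.0, 25.0, -0.0, 0.0, 0.0]
[-1.0, -1.0, 25.0, -0.0, -0.0, 0.0]
[-1.0, -0.0, 14.0, 0.0, 0.0, 0.0]
[0.0, 0.0, 0.0, -0.0, -0.0, 0.0]
```

View pics/w5.png

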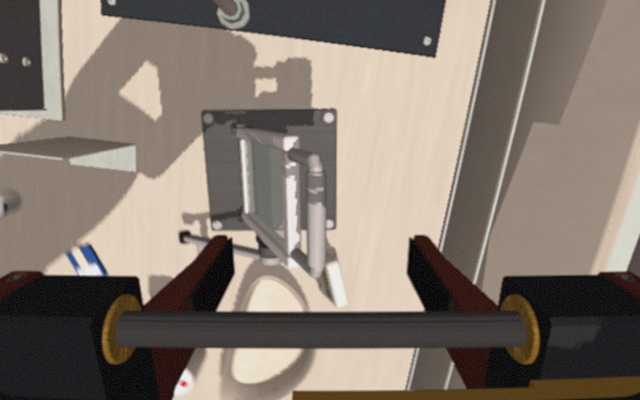

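View pics/s5c.png

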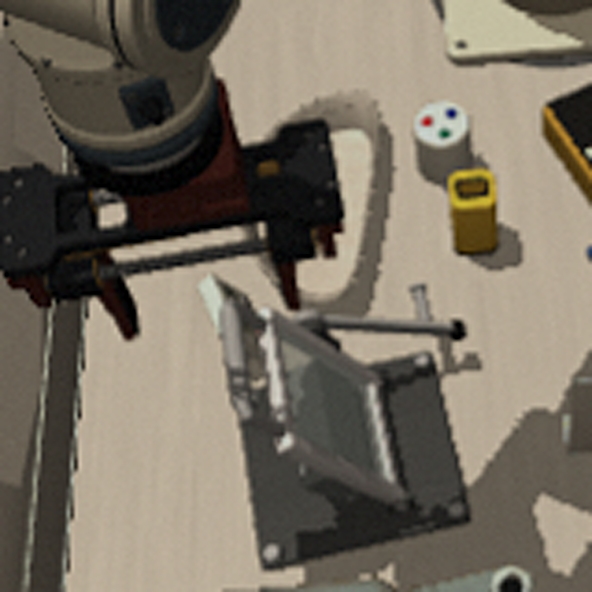

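>>> move_arm(
  deltas=[
    [-1, -1, 25, 0, 0, 0],
    [-1, -1, 25, 0, 0, 0],
    [-1, -1, 25, 0, 0, 0],
    [0, 0, 12, 0, 0, 0],
    [0, 0, 0, 0, 0, 0],
  ],
)

```text
t: 5.52
ee_pos: [504.6, -267.8, 177.3]
orientation: [3.118, 0.23, 0.031]
ft_force: [-0.5, 0.6, -0.5]
width: 88.1
```

```bash
python3 -c "
from h import *
plan(B(0,-85,176.),RT,w=.12,v=25,n=2)
snap('wrist','w6');im=snap('scene','s6');snap('top','t6')
cv2.imwrite('pics/s6c.png',cv2.resize(cv2.imread('pics/s6.png')[130:290,180:340],None,fx=3.7,fy=3.7,interpolation=2))
"
```

```text
t 5.52 pos [ 504.6 -267.8  177.3] base [  3.4 -87.  177.3] F [-0.5  0.6 -0.5] w 88.1 q [-0.51  0.39  1.8  -0.    0.92  0.92]
[-3.0, -2.0, 1.0, 0.02, -0.02, 0.02]
[0.0, 0.0, 0.0, -0.0, -0.0, -0.0]
```

View pics/w6.png

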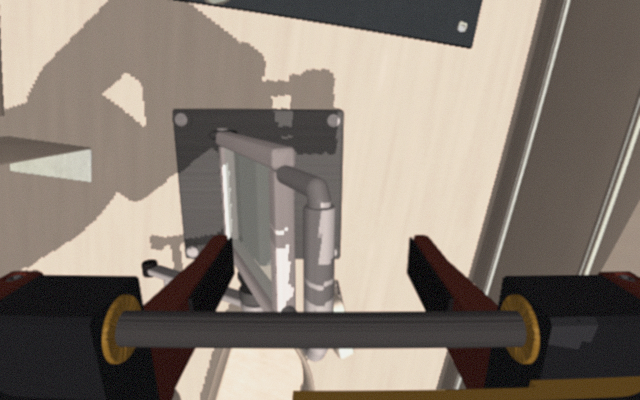

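View pics/s6c.png

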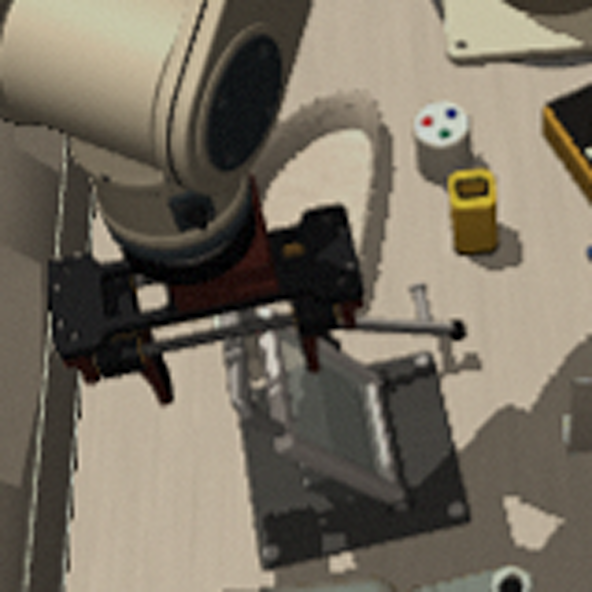

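```bash
python3 -c "
from h import *
for f in ['s5','s6']:
  im=pickle.load(open(f+'.pkl','rb')); p=pt(im,180+459/3.7,130+330/3.7,1); print(inB(p)); p=pt(im,180+418/3.7,130+292/3.7,0); print('peg',inB(p))
q=-.45+-.3+2.83; print('expect foot',-39+126*np.sin(q),101+126*np.cos(q))
"
```

```text
[-67.3  73.   43.9]
peg [-101.2   47.6   56.8]
[-66.8  72.9  44.9]
peg [-102.2   47.7   55.1]
expect foot 71.01475541794707 39.57725510587071
```

>>> move_arm(
  deltas=[
    [-3, 0, 0, 0, 0, 0],
    [0, 0, 0, 0, 0, 0],
    [0, 0, 0, 0, 0, 0],
    [0, 0, 0, 0, 0, 0],
    [0, 0, 0, 0, 0, 0],
  ],
  hand=1,
)

```text
t: 6.08
ee_pos: [505.5, -270.7, 185.3]
orientation: [3.11, 0.23, 0.048]
ft_force: [0.5, -0.6, 0.1]
width: 58.1
```

>>> move_arm(
  deltas=[
    [0, 0, 6, 0, 0, 0],
    [0, 0, 3, 0, 0, 0],
    [0, 0, 0, 0, 0, 0],
  ],
)

```text
t: 6.33
ee_pos: [506.3, -271.2, 176.5]
orientation: [3.109, 0.231, 0.05]
ft_force: [-0.5, -0.4, -0.2]
width: 37.8
```

```bash
python3 -c "
from h import *
plan(B(0,-85,176.),RT,w=.12,v=25,n=1)
"
```

```text
t 6.33 pos [ 506.3 -271.2  176.5] base [  4.6 -90.6 176.5] F [-0.5 -0.4 -0.2] w 37.8 q [-0.51  0.39  1.81 -0.    0.9   0.91]
[-5.0, -6.0, 0.0, 0.03, -0.03, 0.02]
```

>>> move_arm(
  deltas=[
    [-3, -4, 0, 0.03, -0.02, 0.02],
    [0, 0, 0, 0, 0, 0],
    [0, 0, 1, 0, 0, 0],
    [0, 0, 1, 0, 0, 0],
    [0, 0, 1, 0, 0, 0],
  ],
)

```text
t: 6.75
ee_pos: [502.5, -267.0, 173.3]
orientation: [-3.129, -0.202, -0.014]
ft_force: [-6.1, 1.6, 19.3]
width: 12.9
```

```bash
python3 -c "
from h import *
plan(B(0,-85,176.),RT,w=.12,v=25,n=1)
snap('wrist','w7')
"
```

```text
t 6.75 pos [ 502.5 -267.   173.3] base [  1.3 -85.9 173.3] F [-6.1  1.6 19.3] w 12.9 q [-0.51  0.4   1.8   0.01  0.94  0.92]
[-1.0, -1.0, -3.0, -0.01, -0.01, -0.0]
```

View pics/w7.png

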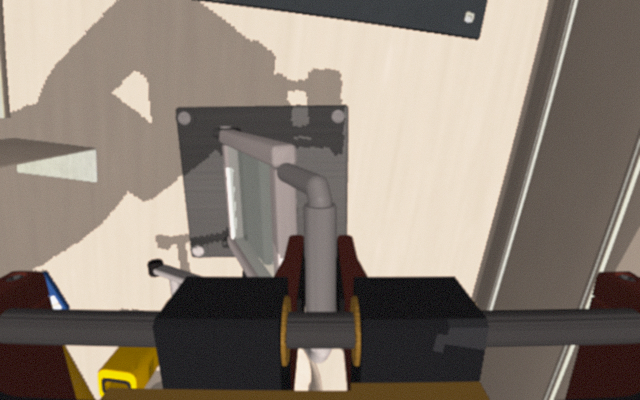

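>>> move_arm(
  deltas=[
    [0, -8, -5, 0, 0, 0],
    [0, -8, -3.4, 0, 0, 0],
    [0, -8, -3, 0, 0, 0],
    [0, -8, -2.6, 0, 0, 0],
    [0, -8, -2.2, 0, 0, 0],
  ],
)

```text
t: 7.22
ee_pos: [496.5, -224.6, 188.5]
orientation: [-3.129, -0.202, -0.015]
ft_force: [3.3, -0.0, -7.0]
width: 13.3
```

```bash
python3 -c "
from h import *
plan(B(0,0,196.),RT,w=.12,v=8.5,n=5)
"
```

```text
t 7.22 pos [ 496.5 -224.6  188.5] base [  0.9 -43.1 188.5] F [ 3.3 -0.  -7. ] w 13.3 q [-0.45  0.35  1.84  0.01  0.95  0.98]
[-0.0, -8.0, -1.0, -0.01, -0.01, -0.0]
[-0.0, -8.0, -1.0, -0.0, -0.0, -0.0]
[-0.0, -8.0, -1.0, -0.0, -0.0, -0.0]
[-0.0, -8.0, -1.0, -0.0, -0.0, -0.0]
[-0.0, -8.0, -1.0, -0.0, -0.0, -0.0]
```

>>> move_arm(
  deltas=[
    [0, -8, -1, 0, 0, 0],
    [0, -8, -1, 0, 0, 0],
    [0, -8, -0.8, 0, 0, 0],
    [0, -8, -0.5, 0, 0, 0],
    [0, -7, -0.2, 0, 0, 0],
  ],
)

```text
t: 7.63
ee_pos: [490.7, -182.2, 193.1]
orientation: [-3.132, -0.205, -0.016]
ft_force: [3.8, -44.0, -14.1]
width: 13.3
```

```bash
python3 -c "
from h import *
plan(B(0,0,196.),RT,w=.12,v=8.5,n=1)
im=snap('scene','s8');snap('wrist','w8')
cv2.imwrite('pics/s8c.png',cv2.resize(cv2.imread('pics/s8.png')[130:290,180:340],None,fx=3.7,fy=3.7,interpolation=2))
"
```

```text
t 7.63 pos [ 490.7 -182.2  193.1] base [  0.7  -0.3 193.1] F [  3.8 -44.  -14.1] w 13.3 q [-0.38  0.31  1.88  0.01  0.94  1.05]
[-1.0, -0.0, -3.0, -0.0, -0.01, 0.0]
```

View pics/s8c.png

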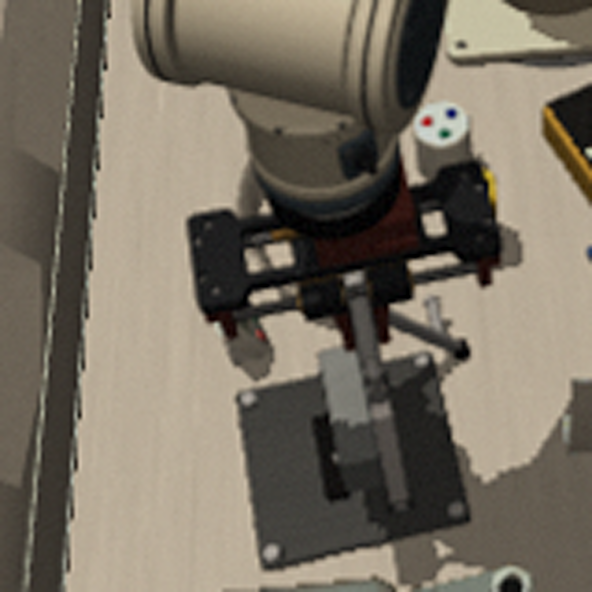

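View pics/w8.png

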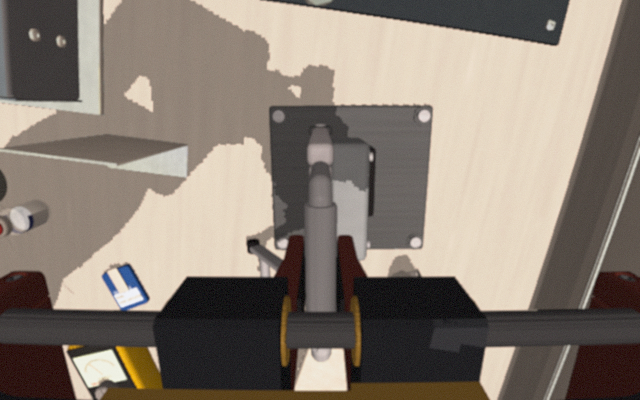

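>>> move_arm(
  deltas=[
    [0, 0, 0, 0, 0, 0],
    [0, 0, 0, 0, 0, 0],
  ],
)

```text
t: 7.9
ee_pos: [490.8, -183.0, 193.1]
orientation: [3.134, 0.208, 0.017]
ft_force: [1.6, -3.0, -5.3]
width: 13.5
```

```bash
python3 -c "
from h import *
plan(B(0,0,196.),RT,w=.12,v=8.5,n=1)
"
```

```text
t 7.9 pos [ 490.8 -183.   193.1] base [  0.6  -1.1 193.1] F [ 1.6 -3.  -5.3] w 13.5 q [-0.38  0.31  1.88  0.01  0.94  1.05]
[-1.0, -1.0, -3.0, 0.0, -0.01, 0.0]
```

>>> move_arm(
  deltas=[
    [0, -0.7, 0, 0, 0, 0],
    [0, -0.5, 0, 0, 0, 0],
    [0, -0.5, 0, 0, 0, 0],
    [0, -0.5, 0, 0, 0, 0],
    [0, -0.5, 0, 0, 0, 0],
  ],
)

```text
t: 8.32
ee_pos: [490.8, -183.1, 193.2]
orientation: [3.127, 0.209, 0.018]
ft_force: [0.1, -5.6, -5.0]
width: 13.0
```

```bash
python3 -c "
from h import *
plan(B(0,0,196.),RT,w=.12,v=8.5,n=1)
im=snap('scene','s9');t=snap('top','t9')
cv2.imwrite('pics/s9c.png',cv2.resize(im['frame'][150:250,250:350,::-1],None,fx=6,fy=6,interpolation=2))
cv2.imwrite('pics/t9c.png',cv2.resize(t['frame'][130:260,330:450,::-1],None,fx=4.5,fy=4.5,interpolation=2))
print(ctrl.get_obs()['qvel'])
"
```

```text
t 8.32 pos [ 490.8 -183.1  193.2] base [  0.6  -1.2 193.2] F [ 0.1 -5.6 -5. ] w 13.0 q [-0.38  0.31  1.89 -0.    0.93  1.06]
[-1.0, -1.0, -3.0, 0.01, -0.01, 0.0]
[-0.00216968  0.00180114  0.00039217  0.00106949 -0.0003937   0.00012317]
```

View pics/s9c.png

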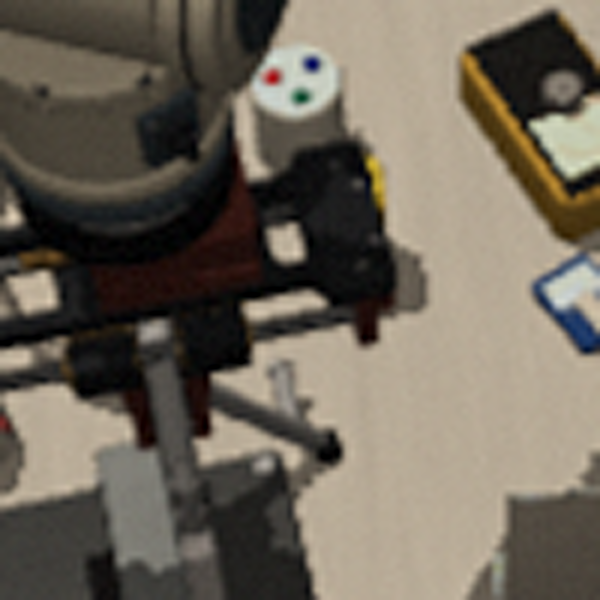

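View pics/t9c.png

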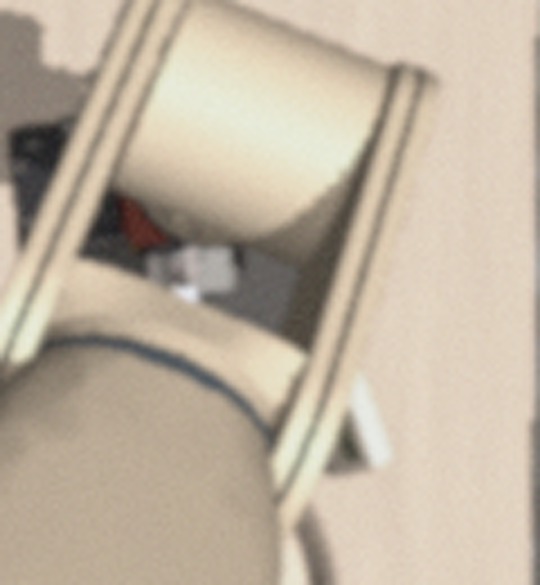

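```bash
python3 -c "
from h import *
im=pickle.load(open('s9.pkl','rb')); p=pt(im,250+325/6,150+445/6,1); print(inB(p), 126*np.sin(2.53),110+126*np.cos(2.53))
o=ctrl.get_obs(); print(o['ft_force'],o['t'],o['width']); print(ctrl.close_job())
"
```

```text
[-67.3  72.1  13.2] 72.34569069267616 6.839440491049928
[ 1.1974399  -5.98556471 -4.90480082] 8.4167 13.039025124299892
the job is handed in; nothing more can be done
None
```

I flipped the leg over its centre with the closed fingers while the screen was still leaning, and it fell to its stop. I then gripped the top handle, swung the screen upright along its arc, and handed the job in at t = 8.4 s while still holding it. The hand-in reports no verdict, so I only have my own checks.

- **Leg, screen leaning:** the camera put the foot's visible surface at base y = 73, z = 45 mm. The stop predicts a centre at 71, 40, so the leg was fully down before I gripped the handle.
- **Leg, screen upright:** the foot's visible surface read y = 72, z = 13 mm against a predicted centre of 72, 7. The leg stayed down.
- **Screen:** the tool position gives a lean of about 0.006 rad. The arm was nearly still.
- **Grip:** the fingers were closed on the 14 mm handle (reading 13.0 mm). The arm was pressing the screen against its upright stop with about 6 N.
- **Other objects:** I never brought the fingers near the vial, lead pot or timer, and the pictures suggest nothing was shifted, but I did not measure their final positions. The arm partly hid the timer in the last pictures.

Two forces were higher than planned. Pressing down during the grasp reached about 19 N. The wrist force reached about 46 N when the screen met its upright stop; I eased that to about 6 N before handing in. That force went through the fingers and stayed under the 120 N wrist limit.

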